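# Open the drying oven and bring out the tray

### The job

The parts in the small drying oven are dry. Swing the two latches on top of its door aside, pull the door wide open by its handle, then take the steel tray out by its black grip and set it down gently and flat in the middle of the round cork mat with the metal movement holder still lying in it. Leave the door wide open and do not knock or shift the small things standing round the work.

Things in the scene. Friction and masses are not known exactly. Their poses are not given: they have to be found in the camera images.
- oven: White bench drying oven, fixed, 130 deep (x) x 170 wide (y) x 100 high; a dial 38 across, 10 tall is on the roof's rear. Origin under its centre on the bench; its -x is the front, +y its left. The mouth is in its plane x = -65 mm, 154 wide, from 16 mm (inner floor) to 92 mm (underside of the 8 mm roof) above the bench.
- door (a joint): Opening of the blue door (rad): 0 shut, grows as its right (-y) free edge swings out to the robot; stop at 2.0. Upright hinge at the oven's left front corner. A shallow dish 170 wide, 60 thick, 12 to 106 mm above the bench, with a window; turns easily and stays where left. Shut, its outer face is 60 mm in front of the mouth.
- door_handle (a point): Middle of the door's handle: a level steel bar 10 thick and 70 long, 94 mm above the bench, held on two 8 mm posts 62 apart; bar centre line 37 mm off the door's outer face, so 32 mm free behind it. Lies 125 mm along the door from the hinge line and 97 mm in front of it. Axes turn with the door: y along the bar (towards the hinge), x towards the oven when shut.
- door_hinge (a point): Point on the door's upright hinge axis, at handle height. Seen from above the door opens clockwise about it.
- latch_right (a joint): Right swing latch (rad): about 0 (+-0.1) hooked, door held; grows as its black knob is pushed to the oven's left (+y), clockwise from above, to a stop at 1.5. Wholly clear of its stud above 0.35; stays where left; about 1 N at the knob. Arm 12 wide on the door's top, pivot 30 mm before the mouth, 50 mm right of the oven's middle; its rear end hooks behind a stud on the roof. Rides on the door.
- latch_left (a joint): The same for the left swing latch, pivot 45 mm left of the oven's middle; also turned by pushing its knob to the left (+y).
- knob_right (a point): Middle of the right latch's black knob, 12 to 14 across, standing from 117 to 132 mm above the bench (7 mm either way of this point) on the front end of the arm, 38 mm from its pivot; when hooked it is 8 mm in front of the door's outer face.
- knob_left (a point): The same for the left latch's knob.
- tray: Loose steel tray standing on the oven's inner floor behind the door, 96 (x) x 64 (y) x 14 high, walls 2 mm, with an upright black grip at its front (-x) end; 0.07 kg. Origin at the centre of its underside. It stands as the oven does, up to 25 mm to one side of the oven's middle.
- tray_grip (a point): Point to hold on the tray's black grip: an upright block 34 long (tray's x), 10 thick (y), centred 84 mm in front of the tray's centre, 16 to 63 mm above the tray's underside; this point is 48 mm above it. In the oven it is about 31 mm before the mouth, clear of the roof once the door is open; pull straight out before lifting. Axes: the tray's.
- holder: Loose metal movement holder lying flat lengthwise in the tray, 72 x 22 x 10, 0.04 kg. Origin at the centre of its underside.
- mat_top (a point): Middle of the upper face of the round cork mat, 170 across and 6 thick, lying fixed on the bench to the right.
- spool: Small spool with white flanges standing on the bench to the left of the oven, 28 across, 14 high. Origin under its centre. Leave alone.
- abrasive: Blue abrasive stick standing upright left of the oven, 33 x 12 x 62 high. Origin under its centre. Leave alone.
- vial: Yellow vial with red cap standing close to the right flank of the oven, 14 across, 38 high. Origin under its centre. Leave alone.
- tube: White capped tube standing behind the mat, 24 across, 58 high. Origin under its centre. Leave alone.
- handle_ball: Brown wooden ball handle with a brass ferrule standing behind and left of the mat, 31 across, 56 high. Origin under its centre. Leave alone.

How it is judged:
By the outcome, as a careful person would: the job done as asked, in the order asked, and still so for the second after the job is handed in, with the robot touching nothing.
It also fails if it takes over 67 s, if anything falls off the work surface, if the arm or the gripper's body presses on something with over 40 N, if the wrist force passes 120 N, or if a joint passes its speed limit or range.

### The arm

A 7-joint arm with a two-finger parallel gripper is mounted at the origin on a cart in front of the work surface, level with it; the furniture and walls round the work are solid. World frame = base frame: x ahead of the robot, y to its left, z up, the work surface at z = 0. Lengths are in m, angles in degrees, forces in N, time in s.
With the tool pointing down it reaches from about 0.425 to 0.875 m from the base axis. Payload 4.7 kg.
Tool frame: the origin (TCP) lies at the very end of the fingers, on their centre line; the grasp point (between the pads) lies 19 mm behind it; z points along the fingers, x is the direction in which the jaws open and shut, and the axes are right-handed (so a half turn about z gives the same grasp; the last joint's range is limited). The gripper opens to 87 mm and grips with 3 to 60 N. Pads are 19 mm wide; open, the fingers measure 117 mm over their backs; the gripper's body (75 mm by 190 mm) begins 51 mm behind the grasp point.
Start: joints at [-71.156, 18.392, -4.016, 83.108, 1.295, 78.541, -3.26], TCP at [0.201, 0.618, 0.223] pointing down, gripper open.
Joint ranges: [-163.93, 163.93], [-17.29, 119.83], [-79.2, 71.16], [3.27, 140.29], [-89.18, 269.18], [5.43, 117.66], [-154.24, 154.24]. Speed limits (degrees/s): [147.25, 147.25, 180, 180, 180, 180, 180].

### API

Orientations are given as a 3x3 rotation matrix whose columns are the frame's x, y, z axes.
In Python, from plant import readout, imaging, r gives the robot as it stands. The module is installed in compiled form; this text tells all that it offers.
- The arm moves only by the tool step_arm, never from a script. Its argument "moves" is a list of rows, each an object with "slide": the shift along the tool's x, y, z in mm, a list of three; "roll": the turn about the tool's z in degrees. A call has 1 to 20 rows; each row is the pose to reach, as a shift and turn from the pose commanded when the call began, along the tool's axes at that moment; what a row does not reach only later rows make up. A row lasts 1/10 s, in which the tool goes at most 50 mm and 8.59 degrees, less where a joint would pass 70% of its speed; a pose out of reach is approached as far as the arm can. A call with a gripper value outside its range is refused whole. "jaw" is the closure, from 0 (fully open) to 1 (shut), set as the call begins (left out, the last holds). The fingers move at their own pace and stop on an object; "squeeze" is the grip in N (left out, the last holds). Time passes only in rows, so rows that repeat a pose let the fingers close. It gives the time, the measured TCP pose, the force and the opening at its end, in the units of the state.
- readout.get_obs(): the state, without advancing time (a new reading comes with each control period).
- imaging.capture(name): name is "side" or "top"; returns the picture (480x640x3 uint8, blue, green, red); there is no depth.
- imaging.calibration(name): a dict with "fx", "fy", "cx", "cy" (pixels), "k1" (the pictures are not rectified: a ray, as slopes to the right and down, at radius r is drawn at 1 + k1 r^2 times it, then the intrinsics apply), "T" (4x4, takes a point from camera to world coordinates). Camera axes: x right, y up, looking along -z (the intrinsics and any distortion apply to the point x, -y, -z); pixel columns grow to the right and rows downward; lengths in m; the calibration is good to about 2 mm. A picture is of the moment at which its call begins. calibration takes no time and is no camera call.
- r.job_done(): hands the job in, once; it reports no verdict.
The state is a dict: "clock": time; "joints": joint angles; "joint_vel": joint speeds; "tau": joint torques, N m; "tcp_pos": TCP position; "tcp_rot": TCP orientation; "wrist_force": force on the tool from outside, world axes, zero at the start; "moment": the same for the moment, N m; "width": opening from 0.0 (shut) to 1.0 (fully open).
Only numpy, scipy, OpenCV 4.12 (cv2) and the standard library are available. Lean on these libraries where they do the work, as an engineer would, in place of code of your own. Each camera call takes 0.05 s, during which the arm holds its last target.

## Working session

There is one attempt and no reset: what is moved stays moved. The work goes in short steps, Python scripts to look and compute and a tool call to move; the robot and the scene stay as the last step left them, time stands still between calls to the robot, and variables do not carry over. Pictures are saved under pics/ and viewed, and the job is handed in when it is done.

Besides the shell and the picture viewer there is one more tool, called after "Request:" as name(argument=value, ...) on one line, values as JSON. step_arm: Moves the arm, as the interface text tells. Its arguments: {"type":"object","properties":{"moves":{"type":"array"},"jaw":{"type":"number"},"squeeze":{"type":"number"}},"required":["moves"]}

```bash
mkdir -p pics; python3 - <<'E'
from plant import readout, imaging, r
import cv2
for n in("side","top"):
    cv2.imwrite(f"pics/{n}0.png",imaging.capture(n))
    c=imaging.calibration(n);print(n,c)
o=readout.get_obs();print(o)
E
```

```text
side {'fx': 541.7404913415842, 'fy': 541.7404913415842, 'cx': 324.8978576744173, 'cy': 238.61667371209336, 'k1': -0.08529557580659168, 'T': array([[ 0.86350671,  0.34459366, -0.36825451,  0.16956745],
       [-0.50433159,  0.58650085, -0.63377157, -0.69365942],
       [-0.00241208,  0.73298838,  0.68023689,  0.86386346],
       [ 0.        ,  0.        ,  0.        ,  1.        ]])}
top {'fx': 537.4551108109622, 'fy': 537.4551108109622, 'cx': 317.2429570514231, 'cy': 244.36495440091275, 'k1': -0.10428710685196342, 'T': array([[-0.01647836,  0.98794842, -0.1539038 ,  0.35974792],
       [-0.99970251, -0.01904757, -0.01523391,  0.01640299],
       [-0.01798181,  0.15360698,  0.98796839,  1.45241673],
       [ 0.        ,  0.        ,  0.        ,  1.        ]])}
{'clock': 0.1, 'joints': array([-71.15814023,  18.43537519,  -4.01680956,  83.16988916,
         1.29453881,  78.54043536,  -3.25773439]), 'joint_vel': array([-0.07833004, -0.12250386,  0.00670661, -0.11431142, -0.05329613,
        0.05791277, -0.0628814 ]), 'tau': array([ 1.10766202e-04, -4.92569232e+01, -4.05547908e-01, -3.13397133e+01,
       -6.41614501e-02,  3.94074759e-02,  8.34375487e-05]), 'tcp_pos': array([0.20110131, 0.6175725 , 0.22154735]), 'tcp_rot': array([[ 3.09495181e-01,  9.50900897e-01, -4.65224626e-04],
       [ 9.50899394e-01, -3.09495520e-01, -1.69293592e-03],
       [-1.75379923e-03,  8.15736955e-05, -9.99998459e-01]]), 'wrist_force': array([0.60482853, 0.49037763, 1.17029004]), 'moment': array([ 0.02154191,  0.02346031, -0.02069945]), 'width': 0.9980552324898595}
```

View pics/side0.png

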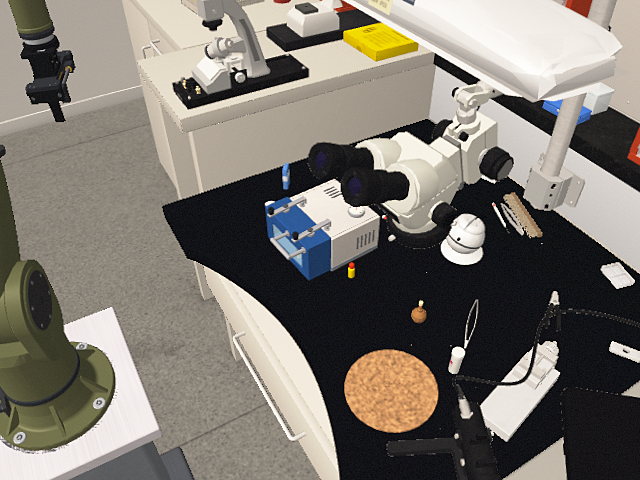

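View pics/top0.png

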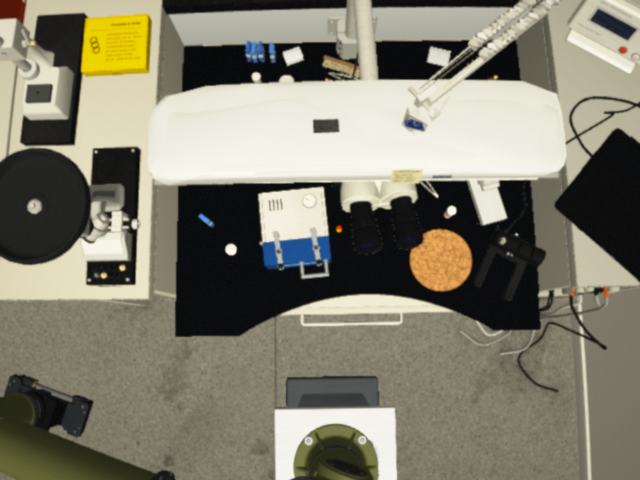

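The side view shows the oven around (325,225), with its blue door towards the lower left. The mat is at (391,390), the vial at (351,270) and the ball handle at (419,314). In the top view the oven is at (295,228), the door handle at (315,270) and the mat at (441,260). Next I'll zoom in.

```bash
cat > h.py <<'E'
import numpy as np, cv2
from plant import imaging
C={n:imaging.calibration(n) for n in("side","top")}
def proj(n,P):
    c=C[n];T=c["T"];p=(np.atleast_2d(P)-T[:3,3])@T[:3,:3]
    x=p[:,0]/-p[:,2];y=-p[:,1]/-p[:,2];s=1+c["k1"]*(x*x+y*y)
    return np.c_[c["fx"]*x*s+c["cx"],c["fy"]*y*s+c["cy"]]
def ray(n,u,v):
    c=C[n];a=(u-c["cx"])/c["fx"];b=(v-c["cy"])/c["fy"];x,y=a,b
    for _ in range(20):
        s=1+c["k1"]*(x*x+y*y);x,y=a/s,b/s
    d=c["T"][:3,:3]@np.array([x,-y,-1]);return c["T"][:3,3],d/np.linalg.norm(d)
def plane(n,u,v,z):
    o,d=ray(n,u,v);return o+d*(z-o[2])/d[2]
def two(a,b):
    o1,d1=ray("side",*a);o2,d2=ray("top",*b)
    t=np.linalg.lstsq(np.c_[d1,-d2],o2-o1,rcond=None)[0]
    p,q=o1+d1*t[0],o2+d2*t[1];return (p+q)/2,np.linalg.norm(p-q)
def crop(src,dst,x,y,w,h,k):
    im=cv2.imread(src)[y:y+h,x:x+w];im=cv2.resize(im,None,fx=k,fy=k,interpolation=cv2.INTER_CUBIC);cv2.imwrite(dst,im)
E
python3 - <<'E'
from h import *
crop("pics/side0.png","pics/side0a.png",255,150,133,133,4.5)
crop("pics/top0.png","pics/top0a.png",190,175,160,110,5)
E
```

```text
(no output)
```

View pics/side0a.png

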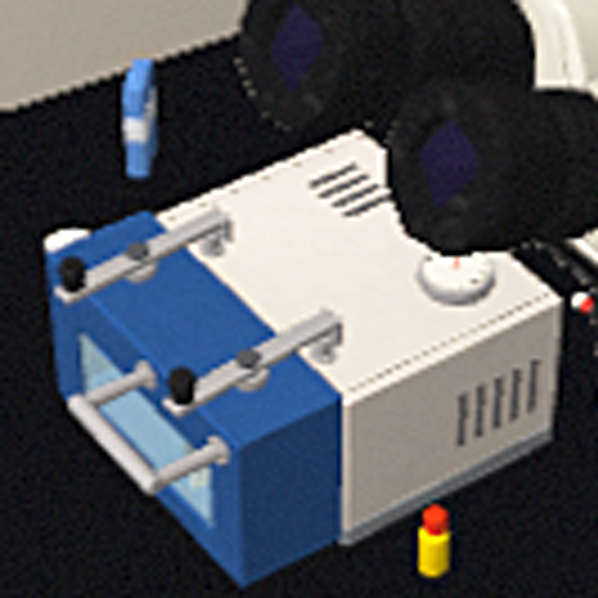

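View pics/top0a.png

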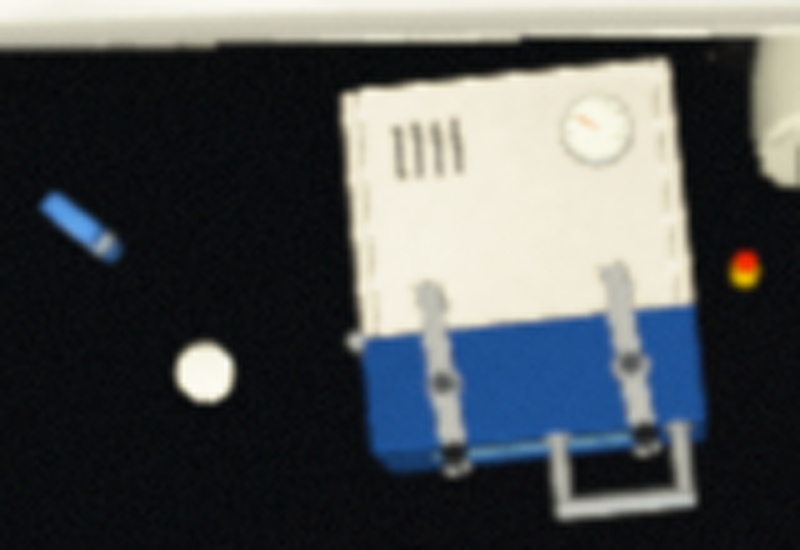

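```bash
python3 - <<'E'
from h import *
S=lambda u,v:(255+(u+.5)/4.5-.5,150+(v+.5)/4.5-.5)
T=lambda u,v:(190+(u+.5)/5-.5,175+(v+.5)/5-.5)
for n,a,b in [("knobL",(73,272),(453,454)),("knobR",(182,386),(643,434)),("pivL",(139,250),(441,381)),("pivR",(250,359),(628,362)),("dial",(457,273),(597,128)),("doorRR",(340,395),(692,305)),("ovRR",(562,300),(668,58)),("doorFR",(240,440),(703,438)),("barL",(80,402),(563,510)),("barR",(150,485),(690,498)),("abr top",(145,62),(52,203)),("vialtop",(434,510),(744,260)),]:
    p,e=two(S(*a),T(*b));print(n,(p*1000).round(1),round(e*1000,1))
for n,b,z in [("roofRL",(342,92),.1),("roofRR",(668,58),.1),("doorRR",(692,305),.106),("doorFR",(703,438),.106),("doorRL",(365,338),.106),("dial",(597,128),.11),("spool",(204,372),.014)]:
    print(n,(plane("top",*T(*b),z)*1000).round(1))
# bottom of the oven
print("ovbotFR",(plane("side",*S(340,545),0)*1000).round(1),"ovbotRR",(plane("side",*S(552,440),0)*1000).round(1))
print("vial bot",(plane("side",*S(432,572),0)*1000).round(1),"abr",(plane("side",*S(138,174),0)*1000).round(1))
# mat
for n in("side","top"):
    im=cv2.imread(f"pics/{n}0.png");h=cv2.cvtColor(im,cv2.COLOR_BGR2HSV)
    m=cv2.inRange(h,(5,70,90),(22,255,255));k,l,st,ce=cv2.connectedComponentsWithStats(m)
    i=1+np.argmax(st[1:,4]); 
    cs,_=cv2.findContours((l==i).astype(np.uint8),cv2.RETR_EXTERNAL,cv2.CHAIN_APPROX_NONE)
    c=max(cs,key=cv2.contourArea)[:,0,:]
    P=np.array([plane(n,u,v,.006) for u,v in c])[:,:2]
    A=np.c_[2*P,np.ones(len(P))];x=np.linalg.lstsq(A,(P**2).sum(1),rcond=None)[0]
    print(n,"mat",(x[:2]*1000).round(1),"r",1000*np.sqrt(x[2]+x[0]**2+x[1]**2),st[i])
E
```

```text
knobL [515.3 129.9 125.3] 0.0
knobR [523.6  35.3 123.1] 0.5
pivL [553.2 136.3 118.4] 0.1
pivR [561.6  42.1 116.8] 0.7
dial [684.7  56.5 105.8] 0.3
doorRR [591.1   9.6 106.5] 0.6
ovRR [722.1  19.6  99.8] 1.4
doorFR [528.3   3.1 112.2] 12.0
barL [489.8  76.6  95.9] 1.3
barR [493.9  12.4  94.9] 0.5
abr top [662.1 349.   61.4] 1.8
vialtop [626.6 -19.   38.4] 1.0
roofRL [708.3 188.9 100. ]
roofRR [722.8  19.3 100. ]
doorRR [591.5   9.5 106. ]
doorFR [523.3   5.2 106. ]
doorRL [577.7 176.1 106. ]
dial [683.8  56.3 110. ]
spool [575.6 275.1  14. ]
ovbotFR [594.8  15.5   0. ] ovbotRR [726.3  24.4   0. ]
vial bot [624.  -22.6   0. ] abr [645.5 330.3   0. ]
side mat [ 536.3 -297. ] r 84.66796015852371 [ 344  349   95   84 6161]
top mat [ 535.9 -296.8] r 83.93407036491409 [ 410  229   62   63 3040]
```

```bash
python3 - <<'E'
from h import *
crop("pics/side0.png","pics/side0b.png",320,230,200,210,2.8)
crop("pics/top0.png","pics/top0b.png",330,170,200,140,4)
E
```

```text
(no output)
```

View pics/side0b.png

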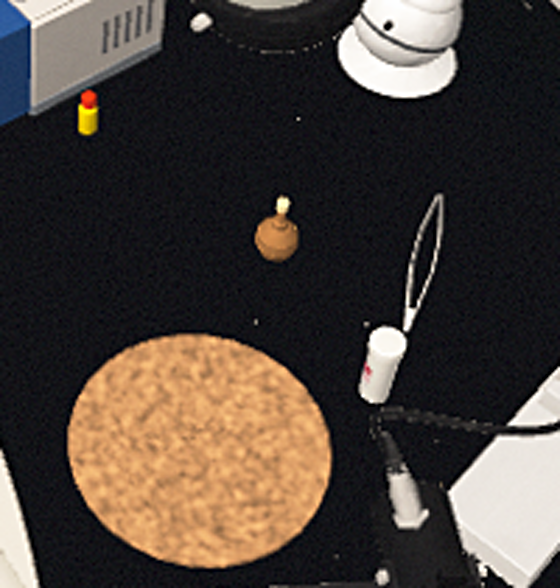

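View pics/top0b.png

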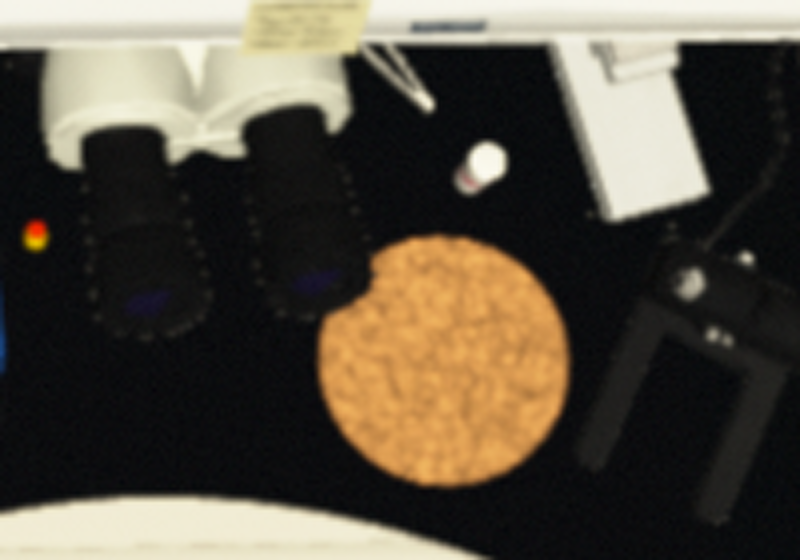

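```bash
python3 - <<'E'
from h import *
S=lambda u,v:(255+(u+.5)/4.5-.5,150+(v+.5)/4.5-.5)
T=lambda u,v:(330+(u+.5)/4-.5,170+(v+.5)/4-.5)
for n,a,b in [("lens1",(297,45),(148,302)),("lens2",(449,165),(317,282))]:
    p,e=two(S(*a),T(*b));print(n,(p*1000).round(1),round(e*1000,1))
S2=lambda u,v:(320+(u+.5)/2.8-.5,230+(v+.5)/2.8-.5)
p,e=two(S2(388,336),T(487,162));print("tubetop",p*1000,e)
print("ball",plane("side",*S2(278,240),.018)*1000, "ball bottom",plane("side",*S2(278,262),0)*1000)
print("tube base",plane("side",*S2(374,398),0)*1000)
# black stand fork
for b in [(590,460),(715,515),(670,240)]: print("fork",plane("top",*T(*b),.02)*1000)
crop("pics/side0.png","pics/side0c.png",0,0,120,150,5)
crop("pics/top0.png","pics/top0c.png",0,360,160,120,5)
E
```

```text
lens1 [525.5 -67.7 368. ] 0.6
lens2 [ 534.1 -154.5  368.3] 0.6
tubetop [ 662.21124064 -319.94209032   60.86887588] 0.0013762133191751985
ball [ 675.79360905 -195.46541043   18.        ] ball bottom [ 674.19066376 -201.06750954    0.        ]
tube base [ 659.45913597 -325.87763166    0.        ]
fork [ 465.50185851 -387.98852467   20.        ]
fork [ 426.67644529 -470.89158742   20.        ]
fork [ 614.0857513  -452.43857149   20.        ]
```

View pics/side0c.png

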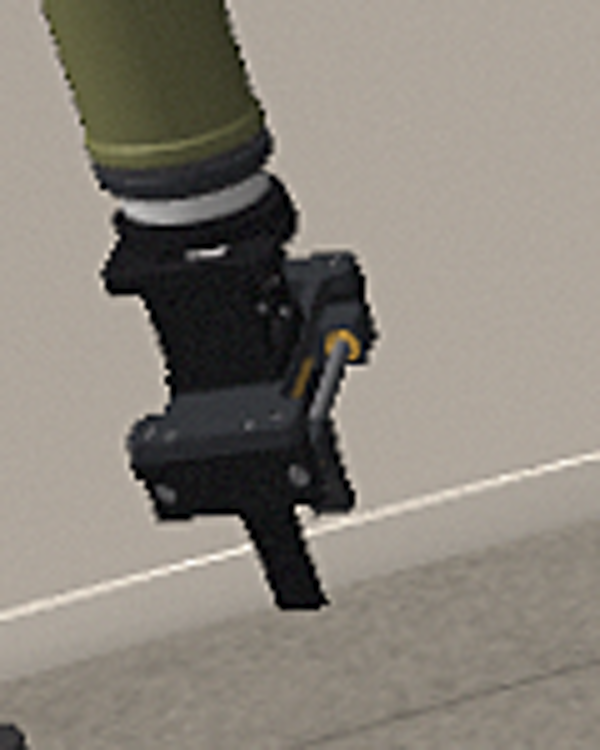

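View pics/top0c.png

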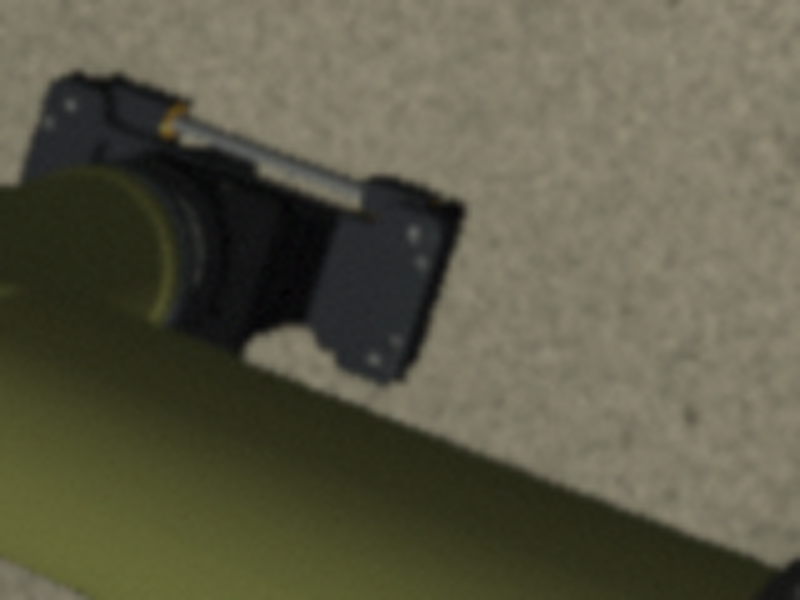

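```bash
cat >> h.py <<'E'
def go(x,y,z,az=None):
    from plant import readout
    o=readout.get_obs();R=o["tcp_rot"];p=o["tcp_pos"]*1000
    a0=np.degrees(np.arctan2(R[1,0],R[0,0]))
    print("t",round(o["clock"],2),"at",p.round(1),"az",a0.round(2),"F",o["wrist_force"].round(1),"w",round(o["width"]*87,1),"j",o["joints"].round(0))
    print("slide",(R.T@(np.array([x,y,z])-p)).round(1),"roll",None if az is None else -round(((az-a0+180)%360)-180,1))
E
python3 - <<'E'
from h import *
go(523.5,38,170,95)
p,e=two((390,450),(477.5,285));print(p*1000,e)
E
```

```text
t 0.1 at [201.1 617.6 221.5] az 71.97 F [0.6 0.5 1.2] w 86.8 j [-71.  18.  -4.  83.   1.  79.  -3.]
slide [-451.2  485.9   52.4] roll -23.0
[ 466.31106534 -393.1296933     6.69715531] 0.0018879757704217026
```

Request:
step_arm(moves=[{"slide": [-451, 486, 52], "roll": -23}, {"slide": [-451, 486, 52], "roll": -23}, {"slide": [-451, 486, 52], "roll": -23}, {"slide": [-451, 486, 52], "roll": -23}, {"slide": [-451, 486, 52], "roll": -23}, {"slide": [-451, 486, 52], "roll": -23}, {"slide": [-451, 486, 52], "roll": -23}, {"slide": [-451, 486, 52], "roll": -23}, {"slide": [-451, 486, 52], "roll": -23}, {"slide": [-451, 486, 52], "roll": -23}, {"slide": [-451, 486, 52], "roll": -23}, {"slide": [-451, 486, 52], "roll": -23}, {"slide": [-451, 486, 52], "roll": -23}, {"slide": [-451, 486, 52], "roll": -23}, {"slide": [-451, 486, 52], "roll": -23}, {"slide": [-451, 486, 52], "roll": -23}, {"slide": [-451, 486, 52], "roll": -23}], jaw=0.54, squeeze=20)

```text
clock: 1.8
tcp_pos: [0.5232, 0.0407, 0.1704]
tcp_rot: [[-0.089, 0.996, -0.001], [0.996, 0.089, 0.001], [0.001, -0.001, -1.0]]
wrist_force: [-0.1, 0.8, 0.0]
width: 0.464
```

```bash
python3 - <<'E'
from h import *
go(523.5,37,121,95)
for n in("side","top"): cv2.imwrite(f"pics/{n}1.png",imaging.capture(n))
crop("pics/side1.png","pics/side1a.png",235,50,180,225,2.6)
crop("pics/top1.png","pics/top1a.png",210,170,180,130,4)
E
```

```text
t 1.8 at [523.2  40.7 170.4] az 95.12 F [-0.1  0.8  0. ] w 40.3 j [-31.   5.  25. 106.  -2.  70.  90.]
slide [-3.7  0.  49.4] roll 0.1
```

View pics/side1a.png

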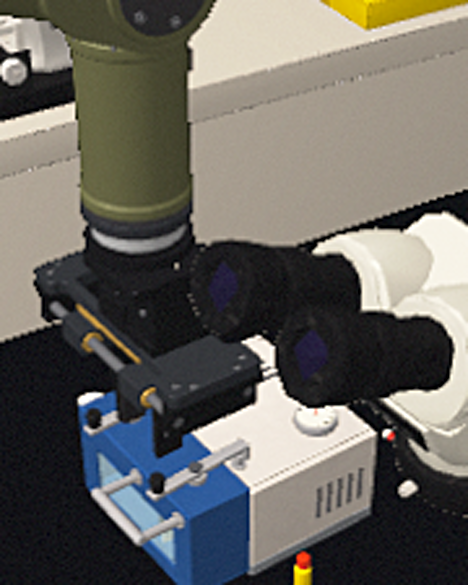

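View pics/top1a.png

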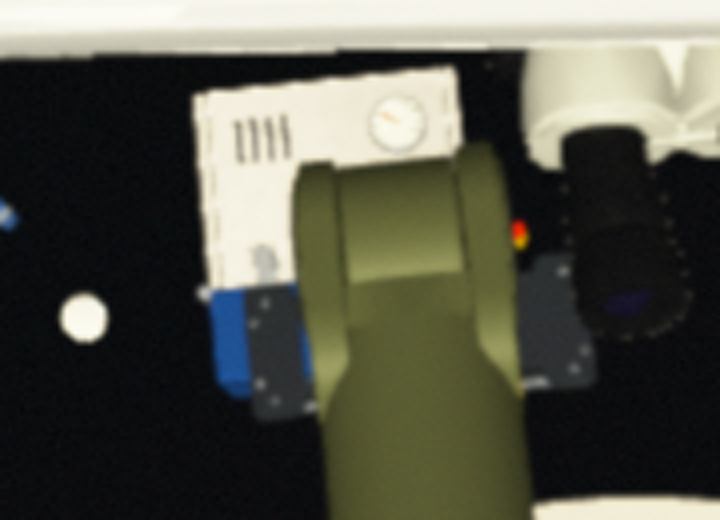

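The fingers straddle the right knob, seen at (157,485) in the side crop. The gripper body passes below and in front of the eyepiece. I'll descend and push along the knob's arc.

Request:
step_arm(moves=[{"slide": [-3, 0, 25], "roll": 0}, {"slide": [-3, 0, 40], "roll": 0}, {"slide": [-3, 0, 49], "roll": 0}, {"slide": [-3, 0, 49], "roll": 0}])

```text
clock: 2.3
tcp_pos: [0.523, 0.0365, 0.1205]
tcp_rot: [[-0.088, 0.996, -0.002], [0.996, 0.088, -0.0], [-0.0, -0.002, -1.0]]
wrist_force: [-0.1, 0.1, 0.3]
width: 0.456
```

```bash
python3 - <<'E'
from h import *
go(523.5,37,121,95)
E
```

```text
t 2.3 at [523.   36.5 120.5] az 95.04 F [-0.1  0.1  0.3] w 39.7 j [-30.   8.  25. 109.  -4.  64.  91.]
slide [ 0.5  0.6 -0.5] roll 0.0
```

Request:
step_arm(moves=[{"slide": [8, 0, 0], "roll": 0}, {"slide": [13, 0, 0], "roll": 0}, {"slide": [18, 0.5, 0], "roll": 0}, {"slide": [22, 1, 0], "roll": 0}, {"slide": [26, 2, 0], "roll": 0}, {"slide": [30, 3, 0], "roll": 0}, {"slide": [34, 5, 0], "roll": 0}, {"slide": [37, 7, 0], "roll": 0}, {"slide": [40, 9, 0], "roll": 0}, {"slide": [43, 11, 0], "roll": 0}, {"slide": [45, 13, 0], "roll": 0}, {"slide": [45, 13, 0], "roll": 0}])

```text
clock: 3.5
tcp_pos: [0.5335, 0.0821, 0.1216]
tcp_rot: [[-0.087, 0.996, 0.001], [0.996, 0.087, 0.0], [0.0, 0.001, -1.0]]
wrist_force: [-0.8, -0.3, 0.2]
width: 0.462
```

```bash
python3 - <<'E'
from h import *
cv2.imwrite(f"pics/side2.png",imaging.capture("side"))
crop("pics/side2.png","pics/side2a.png",235,100,170,180,3.2)
go(515.3,131,170,95)
E
```

```text
t 3.55 at [533.4  82.1 121.6] az 94.97 F [ 0.8  0.  -1.4] w 39.9 j [-33.   9.  23. 107.  -4.  64.  87.]
slide [ 50.3 -13.8 -48.4] roll -0.0
```

View pics/side2a.png

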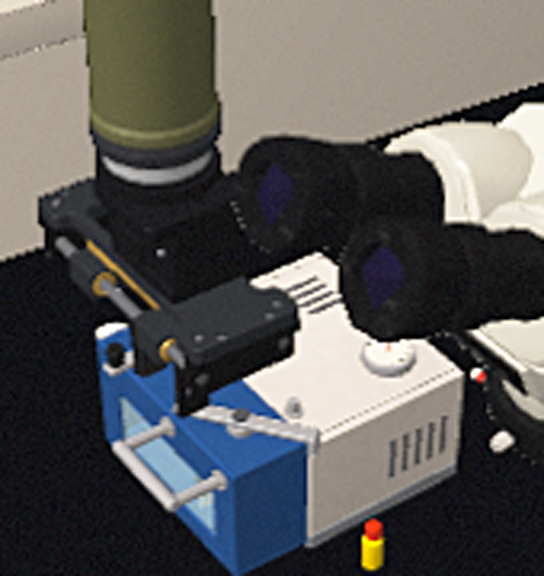

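The right latch has swung clear: its arm now crosses the door top from (205,410) to (315,437), off the stud at (294,405). Next is the left knob.

Request:
step_arm(moves=[{"slide": [-1, 0, -25], "roll": 0}, {"slide": [20, -8, -30], "roll": 0}, {"slide": [50, -14, -25], "roll": 0}, {"slide": [50, -14, -25], "roll": 0}, {"slide": [50, -14, 0], "roll": 0}, {"slide": [50, -14, 0], "roll": 0}])

```text
clock: 4.15
tcp_pos: [0.5128, 0.1298, 0.1191]
tcp_rot: [[-0.087, 0.996, -0.005], [0.996, 0.087, -0.002], [-0.001, -0.005, -1.0]]
wrist_force: [-0.1, 0.1, -0.4]
width: 0.465
```

```bash
python3 - <<'E'
from h import *
go(515.3,131,121,95)
E
```

```text
t 4.15 at [512.8 129.8 119.1] az 94.98 F [-0.1  0.1 -0.4] w 40.5 j [-36.   8.  21. 108.  -3.  64.  81.]
slide [ 1.   2.6 -1.9] roll -0.0
```

Request:
step_arm(moves=[{"slide": [8, 2, 0], "roll": 0}, {"slide": [13, 2, 0], "roll": 0}, {"slide": [18, 2, 0], "roll": 0}, {"slide": [22, 3, 0], "roll": 0}, {"slide": [26, 3, 0], "roll": 0}, {"slide": [30, 4, 0], "roll": 0}, {"slide": [34, 6, 0], "roll": 0}, {"slide": [37, 8, 0], "roll": 0}, {"slide": [40, 10, 0], "roll": 0}, {"slide": [43, 12, 0], "roll": 0}, {"slide": [46, 14, 0], "roll": 0}, {"slide": [46, 14, 0], "roll": 0}])

```text
clock: 5.35
tcp_pos: [0.5254, 0.1776, 0.1216]
tcp_rot: [[-0.087, 0.996, 0.001], [0.996, 0.087, -0.0], [-0.0, 0.001, -1.0]]
wrist_force: [0.7, -0.9, -0.5]
width: 0.458
```

```bash
python3 - <<'E'
from h import *
cv2.imwrite(f"pics/side3.png",imaging.capture("side"))
crop("pics/side3.png","pics/side3a.png",235,100,170,180,3.2)
go(492,45,150,5)
E
```

```text
t 5.4 at [525.2 177.6 121.6] az 94.97 F [-0.2 -1.   0.7] w 39.9 j [-39.  11.  19. 105.  -4.  65.  77.]
slide [-129.2  -44.6  -28.4] roll 90.0
```

View pics/side3a.png

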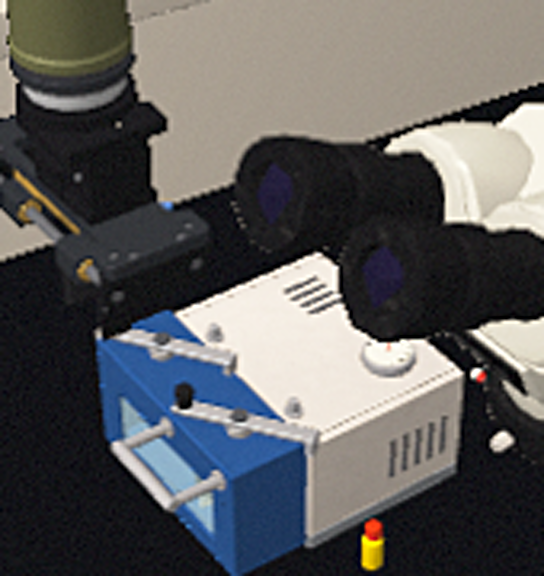

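Both latches are swung clear of their studs at (215,330) and (294,405). Now the handle.

Request:
step_arm(moves=[{"slide": [0, 0, -30], "roll": 0}, {"slide": [-20, -25, -33], "roll": 8}, {"slide": [-129, -45, -33], "roll": 90}, {"slide": [-129, -45, -33], "roll": 90}, {"slide": [-129, -45, -33], "roll": 90}, {"slide": [-129, -45, -33], "roll": 90}, {"slide": [-129, -45, -33], "roll": 90}, {"slide": [-129, -45, -33], "roll": 90}, {"slide": [-129, -45, -33], "roll": 90}, {"slide": [-129, -45, -33], "roll": 90}, {"slide": [-129, -45, -33], "roll": 90}, {"slide": [-129, -45, -33], "roll": 90}, {"slide": [-129, -45, -33], "roll": 90}, {"slide": [-129, -45, -33], "roll": 90}, {"slide": [-129, -45, -33], "roll": 90}], jaw=0.655)

```text
clock: 6.9
tcp_pos: [0.4911, 0.0451, 0.1547]
tcp_rot: [[0.996, 0.088, 0.0], [0.088, -0.996, 0.0], [0.0, -0.0, -1.0]]
wrist_force: [-0.2, -0.1, 0.6]
width: 0.345
```

```bash
python3 - <<'E'
from h import *
go(492,45,80,5)
E
```

```text
t 6.9 at [491.1  45.1 154.7] az 5.05 F [-0.2 -0.1  0.6] w 30.0 j [-35.   1.  27. 111.  -1.  68.  -2.]
slide [ 0.9  0.3 74.7] roll 0.1
```

Request:
step_arm(moves=[{"slide": [1, 0, 30], "roll": 0}, {"slide": [1, 0, 50], "roll": 0}, {"slide": [1, 0, 65], "roll": 0}, {"slide": [1, 0, 75], "roll": 0}, {"slide": [1, 0, 75], "roll": 0}])

```text
clock: 7.4
tcp_pos: [0.4911, 0.0449, 0.0784]
tcp_rot: [[0.996, 0.087, -0.002], [0.087, -0.996, -0.001], [-0.002, 0.001, -1.0]]
wrist_force: [0.3, 0.6, -0.2]
width: 0.346
```

```bash
python3 - <<'E'
from h import *
cv2.imwrite(f"pics/side4.png",imaging.capture("side"))
crop("pics/side4.png","pics/side4a.png",235,100,170,180,3.2)
go(492,45,80,5)
E
```

```text
t 7.45 at [491.9  45.   79.4] az 4.99 F [-0.7 -0.5  1.3] w 29.8 j [-34.   7.  27. 115.  -4.  59.  -0.]
slide [ 0.1 -0.  -0.6] roll -0.0
```

View pics/side4a.png

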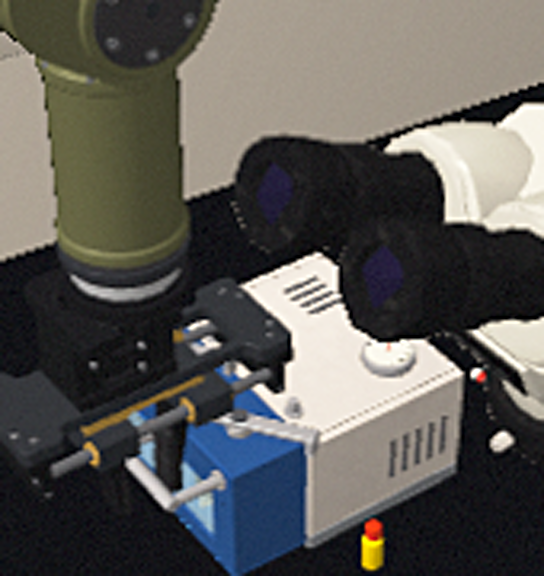

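```bash
cat > arc.py <<'E'
from h import *
from plant import readout
import sys
H=np.array([578.3,178.5]);B0=np.array([491.9,45.])
o=readout.get_obs();R=o["tcp_rot"];p=o["tcp_pos"]*1000
az=np.degrees(np.arctan2(R[1,0],R[0,0]))
for th in range(int(sys.argv[1]),int(sys.argv[2])+1,int(sys.argv[3])):
    t=-np.radians(th);d=B0-H
    q=H+[d[0]*np.cos(t)-d[1]*np.sin(t),d[0]*np.sin(t)+d[1]*np.cos(t)]
    s=R.T@np.array([*(q-p[:2]),0]);print(th,q.round(0),s.round(1)[:2],"roll",round(th-5+az,1))
E
python3 arc.py 5 110 5
```

```text
5 [481.  53.] [-10.6  -9. ] roll 5.0
10 [470.  62.] [-20.3 -18.9] roll 10.0
15 [460.  72.] [-29.2 -29.6] roll 15.0
20 [451.  83.] [-37. -41.] roll 20.0
25 [444.  94.] [-43.9 -53.1] roll 25.0
30 [437. 106.] [-49.7 -65.7] roll 30.0
35 [431. 119.] [-54.3 -78.7] roll 35.0
40 [426. 132.] [-57.8 -92.2] roll 40.0
45 [423. 145.] [ -60.1 -105.8] roll 45.0
50 [420. 159.] [ -61.2 -119.7] roll 50.0
55 [419. 173.] [ -61.2 -133.5] roll 55.0
60 [419. 187.] [ -59.8 -147.4] roll 60.0
65 [421. 200.] [ -57.3 -161. ] roll 65.0
70 [423. 214.] [ -53.7 -174.4] roll 70.0
75 [427. 227.] [ -48.8 -187.4] roll 75.0
80 [432. 240.] [ -42.9 -199.9] roll 80.0
85 [438. 253.] [ -35.9 -211.9] roll 85.0
90 [445. 265.] [ -27.8 -223.2] roll 90.0
95 [453. 276.] [ -18.8 -233.8] roll 95.0
100 [462. 287.] [  -9.  -243.5] roll 100.0
105 [472. 297.] [   1.7 -252.3] roll 105.0
110 [482. 305.] [  13.2 -260.2] roll 110.0
```

Request:
step_arm(moves=[{"slide": [0, 0, 0], "roll": 0}, {"slide": [-5, -4, 0], "roll": 2}, {"slide": [-10.6, -9, 0], "roll": 5}, {"slide": [-20.3, -18.9, 0], "roll": 10}, {"slide": [-29.2, -29.6, 0], "roll": 15}, {"slide": [-37, -41, 0], "roll": 20}, {"slide": [-43.9, -53.1, 0], "roll": 25}, {"slide": [-49.7, -65.7, 0], "roll": 30}, {"slide": [-54.3, -78.7, 0], "roll": 35}, {"slide": [-57.8, -92.2, 0], "roll": 40}, {"slide": [-57.8, -92.2, 0], "roll": 40}], jaw=0.74)

```text
clock: 8.55
tcp_pos: [0.4269, 0.1339, 0.0807]
tcp_rot: [[0.82, -0.572, 0.002], [-0.572, -0.82, 0.002], [0.001, -0.003, -1.0]]
wrist_force: [0.3, -0.0, 0.4]
width: 0.263
```

```bash
python3 - <<'E'
from h import *
cv2.imwrite(f"pics/side5.png",imaging.capture("side"))
crop("pics/side5.png","pics/side5a.png",195,100,200,200,3)
go(492,45,80,5)
E
python3 arc.py 40 115 5
```

```text
t 8.6 at [427.  132.6  80.5] az -34.82 F [-0.9 -1.4  0.1] w 22.7 j [-43.   0.  22. 121.  -0.  58. -55.]
slide [103.4  34.8   0.5] roll -39.8
40 [426. 132.] [-0.1  1.1] roll 0.2
45 [423. 145.] [-10.6  -7.9] roll 5.2
50 [420. 159.] [-20.3 -17.8] roll 10.2
55 [419. 173.] [-29.1 -28.6] roll 15.2
60 [419. 187.] [-37. -40.] roll 20.2
65 [421. 200.] [-43.8 -52.1] roll 25.2
70 [423. 214.] [-49.5 -64.7] roll 30.2
75 [427. 227.] [-54.1 -77.8] roll 35.2
80 [432. 240.] [-57.6 -91.2] roll 40.2
85 [438. 253.] [ -59.8 -104.9] roll 45.2
90 [445. 265.] [ -60.9 -118.8] roll 50.2
95 [453. 276.] [ -60.8 -132.6] roll 55.2
100 [462. 287.] [ -59.4 -146.4] roll 60.2
105 [472. 297.] [ -56.9 -160.1] roll 65.2
110 [482. 305.] [ -53.1 -173.4] roll 70.2
115 [494. 313.] [ -48.3 -186.4] roll 75.2
```

View pics/side5a.png

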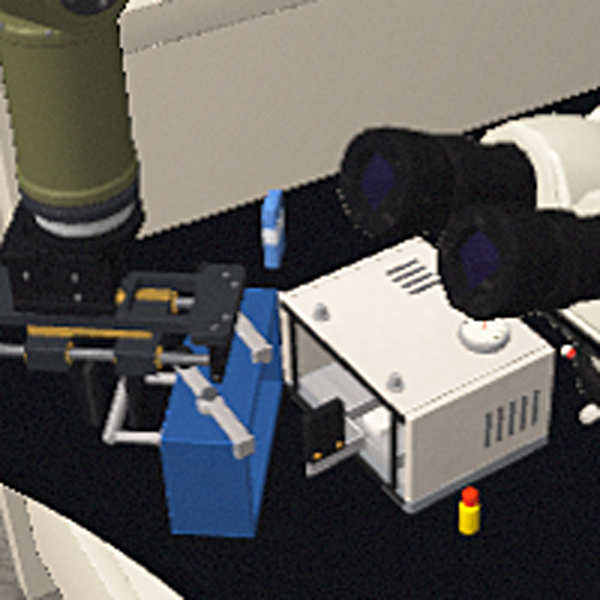

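The door follows, now about 40° open, and the tray grip shows at (323,435) in front of the mouth. I'll keep going along the arc.

Request:
step_arm(moves=[{"slide": [-10.6, -7.9, 0], "roll": 5}, {"slide": [-20.3, -17.8, 0], "roll": 10}, {"slide": [-29.1, -28.6, 0], "roll": 15}, {"slide": [-37, -40, 0], "roll": 20}, {"slide": [-43.8, -52.1, 0], "roll": 25}, {"slide": [-49.5, -64.7, 0], "roll": 30}, {"slide": [-54.1, -77.8, 0], "roll": 35}, {"slide": [-57.6, -91.2, 0], "roll": 40}, {"slide": [-59.8, -104.9, 0], "roll": 45}, {"slide": [-60.9, -118.8, 0], "roll": 50}, {"slide": [-60.8, -132.6, 0], "roll": 55}, {"slide": [-59.4, -146.4, 0], "roll": 60}, {"slide": [-56.9, -160.1, 0], "roll": 65}, {"slide": [-54.5, -168.4, 0], "roll": 68}, {"slide": [-53, -173.4, 0], "roll": 70}, {"slide": [-53, -173.4, 0], "roll": 70}])

```text
clock: 10.2
tcp_pos: [0.4838, 0.3037, 0.0798]
tcp_rot: [[-0.259, -0.966, 0.001], [-0.966, 0.259, -0.0], [0.0, -0.001, -1.0]]
wrist_force: [-0.3, -0.7, 0.3]
width: 0.26
```

```bash
python3 - <<'E'
from h import *
for n in("side","top"): cv2.imwrite(f"pics/{n}6.png",imaging.capture(n))
crop("pics/side6.png","pics/side6a.png",195,100,200,200,3)
go(492,45,80,5)
E
```

```text
t 10.3 at [483.1 303.5  79.7] az -104.97 F [-0.1  0.3 -0.7] w 22.6 j [ -52.   16.   20.  105.   -6.   61. -135.]
slide [ 2.475e+02 -7.540e+01 -2.000e-01] roll -110.0
```

View pics/side6a.png

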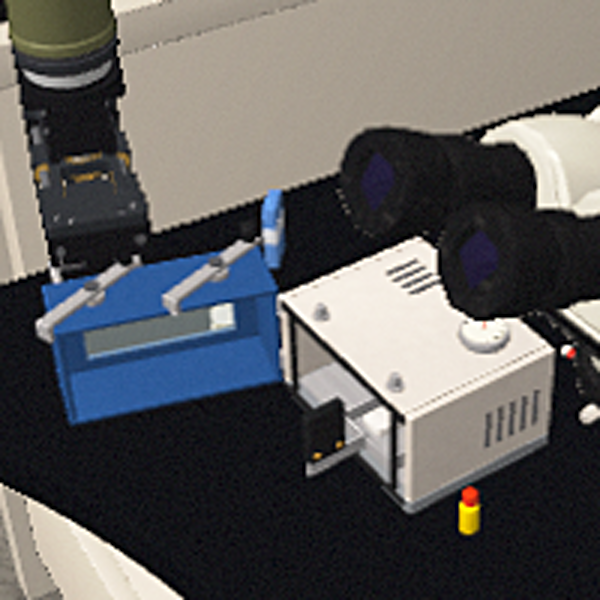

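The door stands about 108° open. I'll release the handle, lift and move off for a clear look at the tray.

Request:
step_arm(moves=[{"slide": [0, 0, 0], "roll": 0}, {"slide": [0, 0, -20], "roll": 0}, {"slide": [0, 0, -50], "roll": 0}, {"slide": [0, 0, -90], "roll": 0}, {"slide": [0, 0, -100], "roll": 0}, {"slide": [0, 0, -100], "roll": 0}], jaw=0.65)

```text
clock: 10.9
tcp_pos: [0.4838, 0.3048, 0.182]
tcp_rot: [[-0.259, -0.966, 0.003], [-0.966, 0.259, 0.003], [-0.004, -0.003, -1.0]]
wrist_force: [0.2, 0.1, -1.0]
width: 0.353
```

```bash
python3 - <<'E'
from h import *
for n in("side","top"): cv2.imwrite(f"pics/{n}7.png",imaging.capture(n))
crop("pics/side7.png","pics/side7a.png",285,190,80,80,7.4)
crop("pics/top7.png","pics/top7a.png",230,180,120,110,5.4)
go(492,45,80,5)
E
```

```text
t 11.0 at [482.1 303.9 178.7] az -105.02 F [-0.5  0.4  0.1] w 30.5 j [ -53.   10.   20.   99.   -4.   72. -137.]
slide [247.4 -76.7  98.8] roll -110.0
```

View pics/side7a.png

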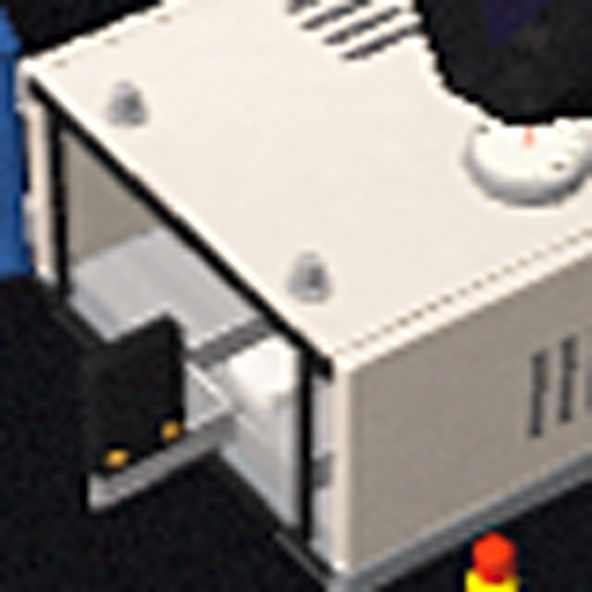

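View pics/top7a.png

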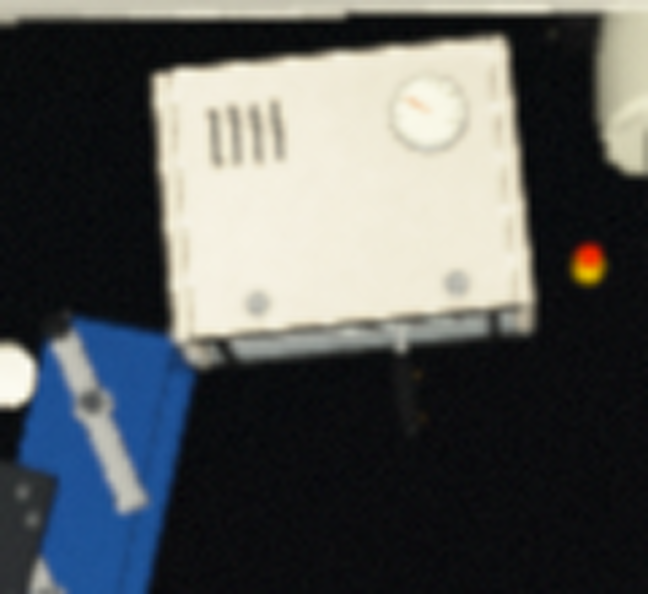

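```bash
python3 - <<'E'
from h import *
for n,(x,y,w,h),k in (("side",(290,225,40,40),14),("top",(290,230,35,35),16)):
    im=cv2.imread(f"pics/{n}7.png")[y:y+h,x:x+w].astype(float)
    im=np.clip(255*(im/255)**.45,0,255).astype(np.uint8)
    cv2.imwrite(f"pics/{n}7b.png",cv2.resize(im,None,fx=k,fy=k,interpolation=cv2.INTER_CUBIC))
E
```

```text
(no output)
```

View pics/side7b.png

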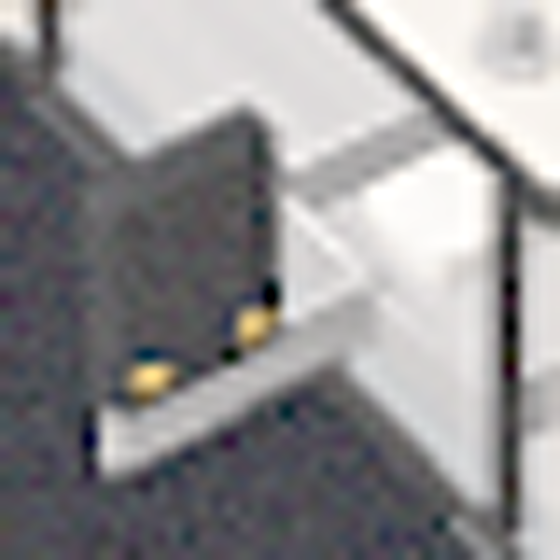

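View pics/top7b.png

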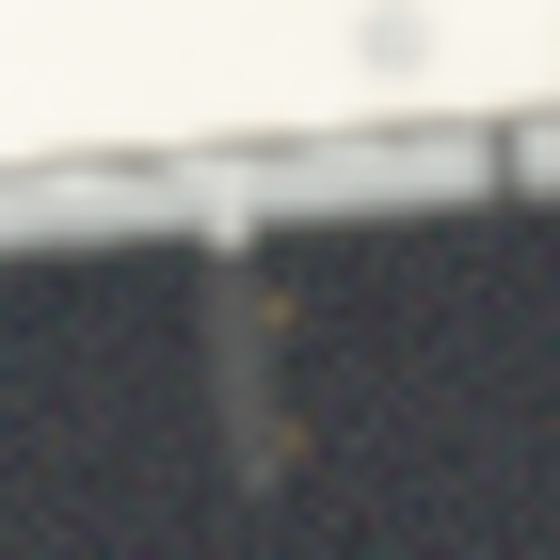

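```bash
python3 - <<'E'
from h import *
S=lambda u,v:(290+(u+.5)/14-.5,225+(v+.5)/14-.5)
T=lambda u,v:(290+(u+.5)/16-.5,230+(v+.5)/16-.5)
O=np.array([650.5,99.5]);c,s=np.cos(np.radians(5)),np.sin(np.radians(5));A=np.array([[c,-s],[s,c]])
loc=lambda p:(A.T@(p[:2]*1000-O)).round(1)
for n,u in(("rear",(224,245)),("front",(258,480)),("mid",(242,365))):
    p=plane("top",*T(*u),.079);print(n,p*1000,loc(p))
for a,b in (((255,325),(278,308)),((150,380),(295,438)),((262,110),(250,255))):
    p,e=two(S(*a),T(*b));print((p*1000).round(1),e*1000,loc(p))
# side: top edge of the -y face front/rear at z=.079
for u in ((255,110),(110,180)): p=plane("side",*S(*u),.079);print("side",p*1000,loc(p))
E
```

```text
rear [573.12651692  73.07991751  79.        ] [-79.4 -19.6]
front [534.73049084  68.08545296  79.        ] [-118.1  -21.2]
mid [553.47771112  70.42054045  79.        ] [-99.2 -20.5]
[567.8  65.9  41.7] 0.7728251841462859 [-85.3 -26.2]
[546.7  63.1  42.2] 0.8620729470934405 [-106.6  -27.2]
[571.   68.6  83.3] 0.49634165860390284 [-81.9 -23.8]
side [572.52529328  73.37044581  79.        ] [-80.  -19.2]
side [545.74891665  70.67017805  79.        ] [-106.9  -19.6]
```

```bash
python3 - <<'E'
from h import *
go(553.5,70.2,140,-85)
E
```

```text
t 11.0 at [482.1 303.9 178.7] az -105.02 F [-0.5  0.4  0.1] w 30.5 j [ -53.   10.   20.   99.   -4.   72. -137.]
slide [ 207.2 -129.5   38.7] roll -20.0
```

Request:
step_arm(moves=[{"slide": [207, -129.5, 0], "roll": -20}, {"slide": [207, -129.5, 0], "roll": -20}, {"slide": [207, -129.5, 0], "roll": -20}, {"slide": [207, -129.5, 0], "roll": -20}, {"slide": [207, -129.5, 10], "roll": -20}, {"slide": [207, -129.5, 30], "roll": -20}, {"slide": [207, -129.5, 38], "roll": -20}, {"slide": [207, -129.5, 38], "roll": -20}, {"slide": [207, -129.5, 38], "roll": -20}], jaw=0.45)

```text
clock: 11.9
tcp_pos: [0.5534, 0.0726, 0.1411]
tcp_rot: [[0.089, -0.996, -0.001], [-0.996, -0.089, 0.0], [-0.0, 0.001, -1.0]]
wrist_force: [-0.2, -0.5, 0.1]
width: 0.548
```

```bash
python3 - <<'E'
from h import *
go(553.5,70.2,48,-85)
cv2.imwrite(f"pics/side8.png",imaging.capture("side"))
crop("pics/side8.png","pics/side8a.png",245,100,150,190,3.1)
E
```

```text
t 11.9 at [553.4  72.6 141.1] az -84.87 F [-0.2 -0.5  0.1] w 47.7 j [-36.  11.  29. 103.  -6.  67. -90.]
slide [ 2.4  0.  93.1] roll 0.1
```

View pics/side8a.png

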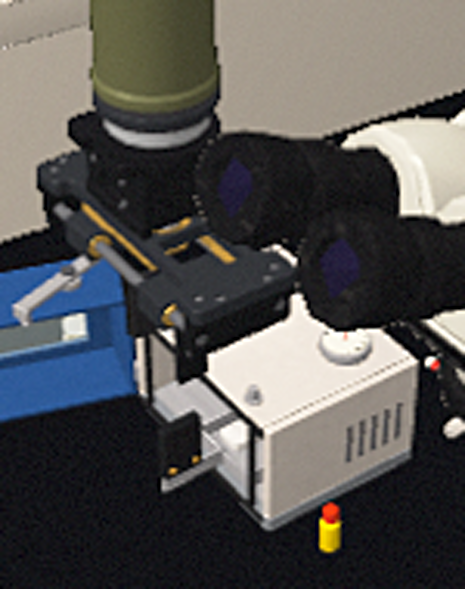

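Request:
step_arm(moves=[{"slide": [1, 0, 30], "roll": 0}, {"slide": [1, 0, 60], "roll": 0}, {"slide": [1, 0, 80], "roll": 0}, {"slide": [1, 0, 90], "roll": 0}, {"slide": [1, 0, 93], "roll": 0}, {"slide": [1, 0, 93], "roll": 0}])

```text
clock: 12.55
tcp_pos: [0.5547, 0.0703, 0.0492]
tcp_rot: [[0.087, -0.996, 0.001], [-0.996, -0.087, 0.0], [-0.0, -0.001, -1.0]]
wrist_force: [0.1, -1.0, 0.6]
width: 0.552
```

```bash
python3 - <<'E'
from h import *
go(553.5,70.2,48,-85)
cv2.imwrite(f"pics/side9.png",imaging.capture("side"))
crop("pics/side9.png","pics/side9a.png",265,150,110,130,4.5)
E
```

```text
t 12.55 at [554.7  70.3  49.2] az -84.99 F [ 0.1 -1.   0.6] w 48.0 j [-34.  17.  28. 108.  -9.  57. -87.]
slide [0.  1.2 1.2] roll 0.0
```

View pics/side9a.png

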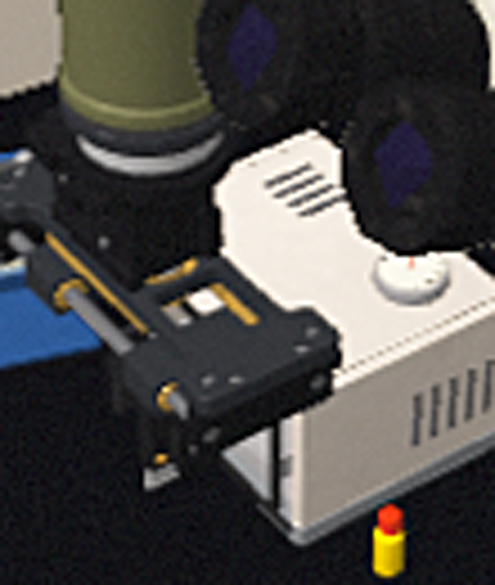

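Request:
step_arm(moves=[{"slide": [0, 0, 0], "roll": 0}, {"slide": [0, 0, 0], "roll": 0}, {"slide": [0, 0, 0], "roll": 0}, {"slide": [0, 0, 0], "roll": 0}, {"slide": [0, 0, 0], "roll": 0}, {"slide": [0, 0, 0], "roll": 0}, {"slide": [0, 0, 0], "roll": 0}], jaw=1, squeeze=30)

```text
clock: 13.3
tcp_pos: [0.5542, 0.0698, 0.0486]
tcp_rot: [[0.087, -0.996, 0.0], [-0.996, -0.087, 0.0], [-0.0, -0.0, -1.0]]
wrist_force: [-0.1, 0.4, -0.1]
width: 0.112
```

```bash
python3 - <<'E'
from h import *
go(442,60,49,-85)
E
```

```text
t 13.3 at [554.2  69.8  48.6] az -85.04 F [-0.1  0.4 -0.1] w 9.8 j [-34.  17.  28. 108. -10.  57. -87.]
slide [ 1.000e-01  1.126e+02 -4.000e-01] roll -0.0
```

Request:
step_arm(moves=[{"slide": [0, 1, 0], "roll": 0}, {"slide": [0, 4, -0.5], "roll": 0}, {"slide": [0, 9, -0.5], "roll": 0}, {"slide": [0, 16, -0.5], "roll": 0}, {"slide": [0, 24, -0.5], "roll": 0}, {"slide": [0, 33, -0.5], "roll": 0}, {"slide": [0, 42, -0.5], "roll": 0}, {"slide": [0, 51, -0.5], "roll": 0}, {"slide": [0, 60, -0.5], "roll": 0}, {"slide": [0, 69, -0.5], "roll": 0}, {"slide": [0, 78, -0.5], "roll": 0}, {"slide": [0, 87, -0.5], "roll": 0}, {"slide": [0, 95, -0.5], "roll": 0}, {"slide": [0, 103, -0.5], "roll": 0}, {"slide": [0, 109, -0.5], "roll": 0}, {"slide": [0, 114, -0.5], "roll": 0}, {"slide": [0, 116, -0.5], "roll": 0}, {"slide": [0, 116, -0.5], "roll": 0}])

```text
clock: 15.1
tcp_pos: [0.4385, 0.0598, 0.0491]
tcp_rot: [[0.087, -0.996, 0.0], [-0.996, -0.087, 0.0], [-0.0, -0.0, -1.0]]
wrist_force: [0.3, 0.0, -1.5]
width: 0.111
```

```bash
python3 - <<'E'
from h import *
go(452.3,-304,90,-85)
cv2.imwrite(f"pics/side10.png",imaging.capture("side"))
crop("pics/side10.png","pics/side10a.png",215,130,170,180,3.3)
E
```

```text
t 15.1 at [438.5  59.8  49.1] az -85.03 F [ 0.3  0.  -1.5] w 9.7 j [-38.   2.  28. 123.  -1.  54. -95.]
slide [363.6  17.7 -41. ] roll -0.0
```

View pics/side10a.png

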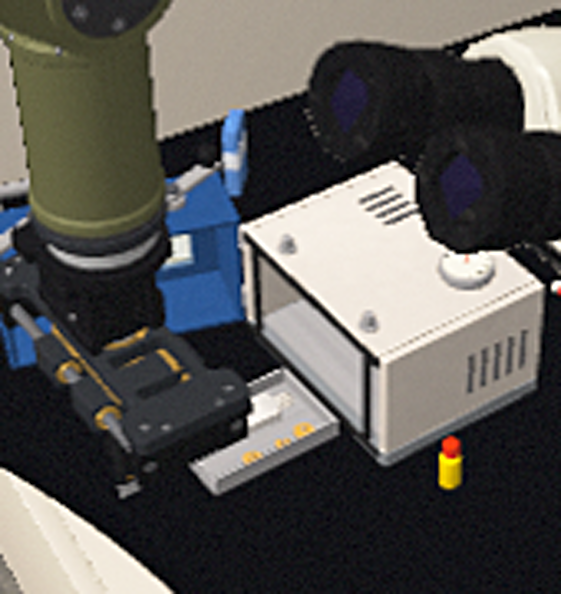

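The tray is out, level, with the holder in it (265,410). I'll lift it slightly and carry it to the mat with a gentle ramp.

Request:
step_arm(moves=[{"slide": [0, 0, -3], "roll": 0}, {"slide": [2, 0, -8], "roll": 0}, {"slide": [6, 0, -14], "roll": 0}, {"slide": [13, 1, -20], "roll": 0}, {"slide": [23, 1, -25], "roll": 0}, {"slide": [36, 2, -28], "roll": 0}, {"slide": [52, 2, -30], "roll": 0}, {"slide": [70, 3, -30], "roll": 0}, {"slide": [90, 4, -30], "roll": 0}, {"slide": [111, 5, -30], "roll": 0}, {"slide": [133, 6, -30], "roll": 0}, {"slide": [155, 7, -30], "roll": 0}, {"slide": [177, 8, -30], "roll": 0}, {"slide": [199, 9, -30], "roll": 0}, {"slide": [221, 10, -30], "roll": 0}, {"slide": [243, 11, -30], "roll": 0}, {"slide": [265, 12, -30], "roll": 0}, {"slide": [286, 13, -30], "roll": 0}, {"slide": [305, 14, -30], "roll": 0}, {"slide": [321, 15, -30], "roll": 0}])

```text
clock: 17.15
tcp_pos: [0.4506, -0.2637, 0.0793]
tcp_rot: [[0.085, -0.996, -0.0], [-0.996, -0.085, -0.001], [0.001, 0.0, -1.0]]
wrist_force: [0.5, -0.1, -0.7]
width: 0.113
```

Request:
step_arm(moves=[{"slide": [13, 1, 0], "roll": 0}, {"slide": [24, 2, 0], "roll": 0}, {"slide": [32, 3, 0], "roll": 0}, {"slide": [38, 3, 0], "roll": 0}, {"slide": [42, 3, 0], "roll": 0}, {"slide": [43, 3, 0], "roll": 0}, {"slide": [43, 3, 0], "roll": 0}])

```text
clock: 17.85
tcp_pos: [0.4522, -0.3042, 0.079]
tcp_rot: [[0.087, -0.996, -0.0], [-0.996, -0.087, 0.0], [-0.0, 0.0, -1.0]]
wrist_force: [0.1, -0.2, -1.8]
width: 0.114
```

```bash
python3 - <<'E'
from h import *
go(452.3,-304,60,-85)
for n in("side","top"): cv2.imwrite(f"pics/{n}11.png",imaging.capture(n))
crop("pics/side11.png","pics/side11a.png",310,300,160,150,4)
crop("pics/top11.png","pics/top11a.png",380,200,130,110,5)
E
```

```text
t 17.85 at [ 452.2 -304.2   79. ] az -85.01 F [ 0.1 -0.2 -1.8] w 9.9 j [ -9.  16.  46. 109. -13.  60. -43.]
slide [-0.2 -0.1 19. ] roll -0.0
```

View pics/side11a.png

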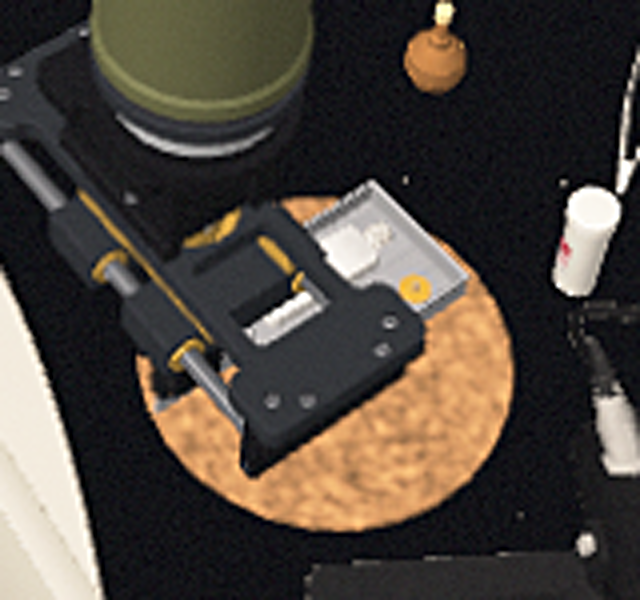

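View pics/top11a.png

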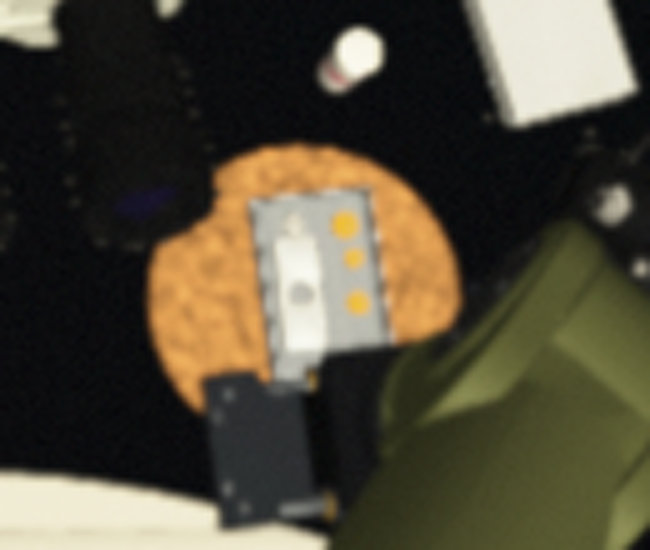

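```bash
python3 - <<'E'
from h import *
T=lambda u,v:(380+(u+.5)/5-.5,200+(v+.5)/5-.5)
S=lambda u,v:(310+(u+.5)/4-.5,300+(v+.5)/4-.5)
a=plane("top",*T(249,201),.060);b=plane("top",*T(371,187),.060)
a2=plane("side",*S(371,180),.060);b2=plane("side",*S(468,272),.060)
for a,b in((a,b),(a2,b2)):
    d=(b-a)[:2];L=np.linalg.norm(d);u=d/L;f=np.array([u[1],-u[0]]); 
    if f[0]>0:f=-f
    m=(a+b)[:2]/2+f*.048;print(a*1000,b*1000,L*1000,np.degrees(np.arctan2(-u[0],-u[1])),m*1000)
# level check: triangulated
for p,q in(((371,180),(249,201)),((468,272),(371,187))):
    P,e=two(S(*p),T(*q));print((P*1000).round(1),e*1000)
E
```

```text
[ 583.11212209 -257.05427907   60.        ] [ 589.34980056 -322.10293786   60.        ] 65.34704770339862 -5.477487287056588 [ 538.45013982 -294.16043085]
[ 583.42079743 -259.02329666   60.        ] [ 590.88780241 -320.63493948   60.        ] 62.06247412977275 -6.910243790840653 [ 539.50297926 -295.6042059 ]
[ 584.  -257.7   57.9] 1.1027429792297363
[ 589.3 -321.7   62.5] 0.684104563891636
```

Request:
step_arm(moves=[{"slide": [0.5, 2, 2], "roll": 0}, {"slide": [0.5, 2, 6], "roll": 0}, {"slide": [0.5, 2, 11], "roll": 0}, {"slide": [0.5, 2, 17], "roll": 0}, {"slide": [0.5, 2, 23], "roll": 0}, {"slide": [0.5, 2, 28], "roll": 0}, {"slide": [0.5, 2, 32], "roll": 0}, {"slide": [0.5, 2, 35], "roll": 0}, {"slide": [0.5, 2, 37], "roll": 0}, {"slide": [0.5, 2, 37.5], "roll": 0}, {"slide": [0.5, 2, 38], "roll": 0}, {"slide": [0.5, 2, 38.5], "roll": 0}])

```text
clock: 19.15
tcp_pos: [0.4503, -0.3052, 0.0407]
tcp_rot: [[0.087, -0.996, 0.0], [-0.996, -0.087, -0.0], [0.0, -0.0, -1.0]]
wrist_force: [-0.0, 0.5, -2.8]
width: 0.113
```

```bash
python3 - <<'E'
from h import *
go(450.3,-304.5,38.6,-85)
E
```

```text
t 19.15 at [ 450.3 -305.2   40.7] az -85.04 F [-0.   0.5 -2.8] w 9.8 j [ -7.  19.  45. 111. -16.  56. -40.]
slide [-0.7 -0.   2.1] roll -0.0
```

Request:
step_arm(moves=[{"slide": [0, 0, 0.4], "roll": 0}, {"slide": [0, 0, 0.7], "roll": 0}, {"slide": [0, 0, 1.0], "roll": 0}, {"slide": [0, 0, 1.3], "roll": 0}, {"slide": [0, 0, 1.3], "roll": 0}])

```text
clock: 19.65
tcp_pos: [0.4502, -0.3051, 0.0392]
tcp_rot: [[0.087, -0.996, 0.0], [-0.996, -0.087, 0.0], [-0.0, -0.0, -1.0]]
wrist_force: [0.1, 0.7, -1.1]
width: 0.114
```

Request:
step_arm(moves=[{"slide": [0, 0, 0.3], "roll": 0}, {"slide": [0, 0, 0.6], "roll": 0}, {"slide": [0, 0, 0.6], "roll": 0}])

```text
clock: 19.95
tcp_pos: [0.4502, -0.3051, 0.0387]
tcp_rot: [[0.086, -0.996, 0.0], [-0.996, -0.086, 0.0], [-0.0, -0.0, -1.0]]
wrist_force: [-0.3, -0.1, -0.1]
width: 0.112
```

Request:
step_arm(moves=[{"slide": [0, 0, 0.3], "roll": 0}, {"slide": [0, 0, 0.5], "roll": 0}, {"slide": [0, 0, 0.5], "roll": 0}])

```text
clock: 20.25
tcp_pos: [0.4502, -0.3052, 0.0385]
tcp_rot: [[0.086, -0.996, 0.0], [-0.996, -0.086, 0.0], [-0.0, -0.0, -1.0]]
wrist_force: [-2.6, 1.5, 4.7]
width: 0.116
```

```bash
python3 - <<'E'
from h import *
from plant import readout
o=readout.get_obs();print(o["wrist_force"],o["moment"])
for n in("side",): cv2.imwrite(f"pics/{n}12.png",imaging.capture(n))
crop("pics/side12.png","pics/side12a.png",330,320,120,120,5)
o=readout.get_obs();print(o["wrist_force"],o["moment"],o["tcp_pos"])
E
```

```text
[-2.55641507  1.5185447   4.67122082] [0.12107266 0.63916318 0.02170271]
[-3.43408948  0.94714933  5.11453161] [0.15275602 0.67691558 0.05872894] [ 0.45017887 -0.30515715  0.03851211]
```

View pics/side12a.png

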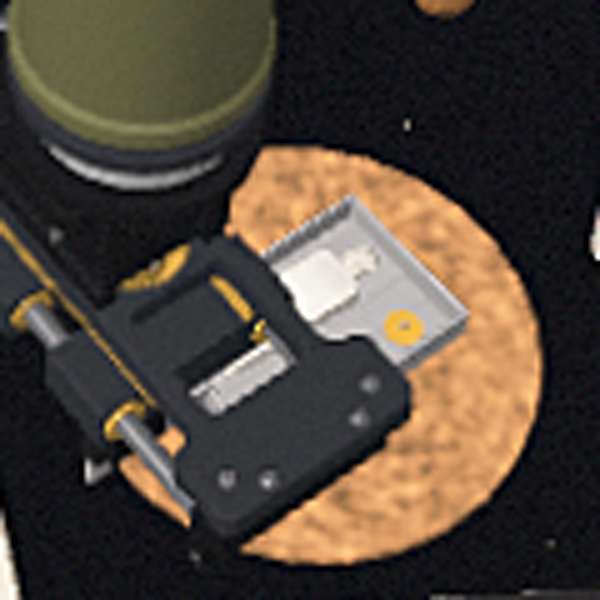

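The tray is in contact at about 5 N and sits flat. I'll open and retreat straight up.

Request:
step_arm(moves=[{"slide": [0, 0, -0.4], "roll": 0}, {"slide": [0, 0, -0.4], "roll": 0}])

```text
clock: 20.5
tcp_pos: [0.4502, -0.3051, 0.0386]
tcp_rot: [[0.086, -0.996, 0.0], [-0.996, -0.086, -0.0], [0.0, -0.0, -1.0]]
wrist_force: [-1.2, 1.5, 2.8]
width: 0.113
```

Request:
step_arm(moves=[{"slide": [0, 0, 0], "roll": 0}, {"slide": [0, 0, 0], "roll": 0}, {"slide": [0, 0, 0], "roll": 0}, {"slide": [0, 0, 0], "roll": 0}, {"slide": [0, 0, 0], "roll": 0}], jaw=0.6)

```text
clock: 21.0
tcp_pos: [0.4503, -0.3051, 0.0385]
tcp_rot: [[0.087, -0.996, 0.0], [-0.996, -0.087, 0.0], [-0.0, -0.0, -1.0]]
wrist_force: [-0.1, -0.2, 0.8]
width: 0.384
```

Request:
step_arm(moves=[{"slide": [0, 0, -5], "roll": 0}, {"slide": [0, 0, -15], "roll": 0}, {"slide": [0, 0, -30], "roll": 0}, {"slide": [0, 0, -50], "roll": 0}, {"slide": [0, 0, -75], "roll": 0}, {"slide": [0, 0, -90], "roll": 0}, {"slide": [0, 10, -100], "roll": 0}, {"slide": [0, 10, -100], "roll": 0}])

```text
clock: 21.8
tcp_pos: [0.4403, -0.3071, 0.1407]
tcp_rot: [[0.085, -0.996, 0.003], [-0.996, -0.085, -0.001], [0.001, -0.003, -1.0]]
wrist_force: [-0.1, -0.2, -0.4]
width: 0.401
```

```bash
python3 - <<'E'
from h import *
go(250,-400,170)
for n in("side","top"): cv2.imwrite(f"pics/{n}13.png",imaging.capture(n))
crop("pics/top13.png","pics/top13a.png",380,200,130,110,5)
E
```

```text
t 21.8 at [ 440.3 -307.1  140.7] az -85.11 F [-0.1 -0.2 -0.4] w 34.9 j [-12.  10.  48. 107.  -8.  67. -46.]
slide [ 76.4 197.5 -29.9] roll None
```

View pics/side13.png

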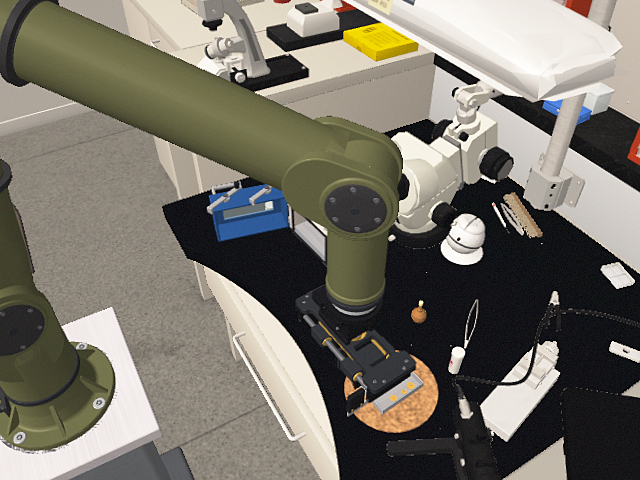

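View pics/top13a.png

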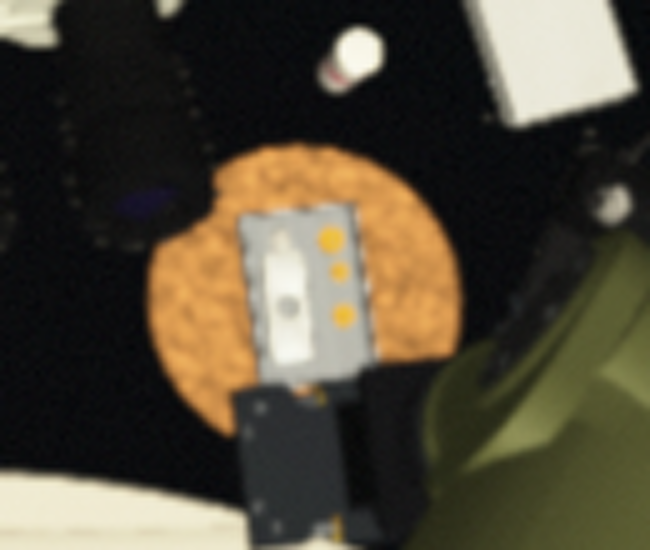

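Request:
step_arm(moves=[{"slide": [-30, 5, -30], "roll": 0}, {"slide": [-70, 8, -60], "roll": 0}, {"slide": [-110, 8, -80], "roll": 0}, {"slide": [-150, 6, -80], "roll": 0}, {"slide": [-190, 4, -80], "roll": 0}, {"slide": [-230, 2, -80], "roll": 0}, {"slide": [-270, 0, -80], "roll": 0}, {"slide": [-310, 0, -80], "roll": 0}, {"slide": [-330, 0, -80], "roll": 0}, {"slide": [-330, 0, -80], "roll": 0}, {"slide": [-330, 0, -80], "roll": 0}])

```text
clock: 23.0
tcp_pos: [0.4116, 0.0225, 0.218]
tcp_rot: [[0.087, -0.996, -0.001], [-0.996, -0.087, -0.001], [0.001, 0.001, -1.0]]
wrist_force: [-0.4, -0.6, 0.2]
width: 0.404
```

```bash
python3 - <<'E'
from h import *
go(250,-400,170)
for n in("side","top"): cv2.imwrite(f"pics/{n}14.png",imaging.capture(n))
crop("pics/side14.png","pics/side14b.png",335,335,115,115,5)
T=lambda u,v:(380+(u+.5)/5-.5,200+(v+.5)/5-.5)
a=plane("top",*T(239,215),.020);b=plane("top",*T(356,204),.020)
u=(b-a)[:2]/np.linalg.norm((b-a)[:2]);f=np.array([u[1],-u[0]]);f=-f if f[0]>0 else f
print(((a+b)[:2]/2+f*.048)*1000)
E
```

```text
t 23.0 at [411.6  22.5 218. ] az -85.0 F [-0.4 -0.6  0.2] w 35.2 j [-32. -13.  22. 115.   5.  77. -97.]
slide [406.8 197.7  48.6] roll None
[ 536.50981584 -294.69869881]
```

View pics/side14.png

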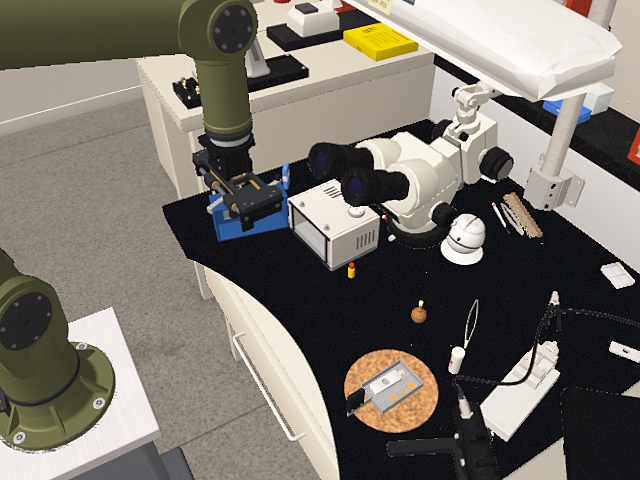

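View pics/side14b.png

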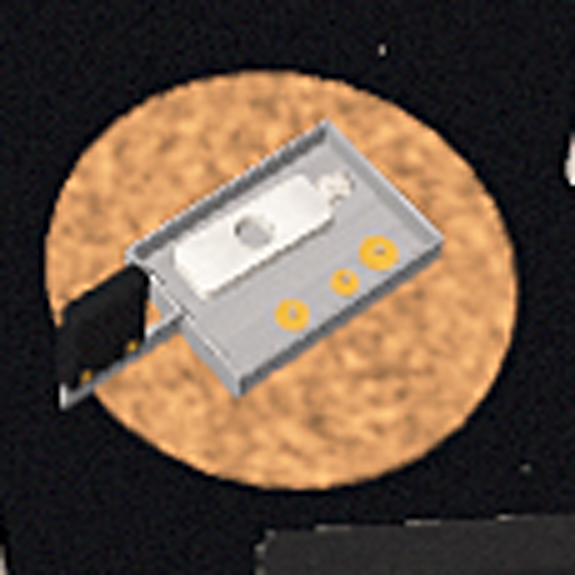

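View pics/top14.png

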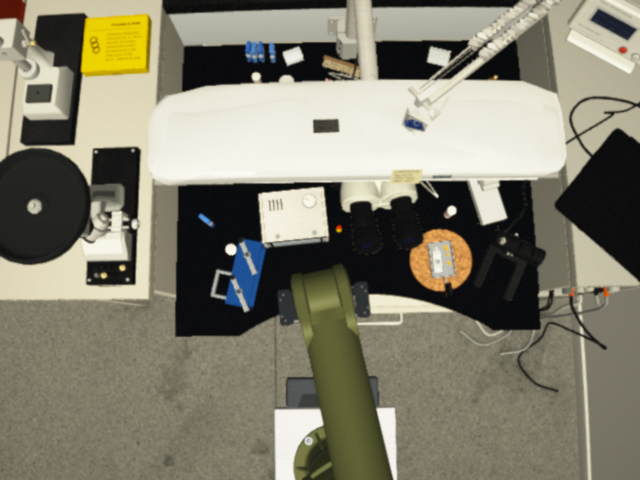

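```bash
python3 - <<'E'
from h import *
a=cv2.imread("pics/top0.png").astype(int);b=cv2.imread("pics/top14.png").astype(int)
for n,(x,y) in dict(spool=(231,249),abr=(206,220),vial=(338,229),tube=(450,211)).items():
    print(n,np.abs(a-b)[y-10:y+10,x-10:x+10].max(2).__gt__(60).sum())
a=cv2.imread("pics/side0.png").astype(int);b=cv2.imread("pics/side14.png").astype(int)
for n,(x,y) in dict(vial=(351,270),ball=(419,312),tube=(457,360)).items():
    print(n,(np.abs(a-b)[y-14:y+14,x-12:x+12].max(2)>60).sum())
from plant import r
print(r.job_done())
E
```

```text
spool 72
abr 0
vial 3
tube 0
vial 0
ball 0
tube 0
the job is handed in; nothing more can be done
None
```

```bash
python3 - <<'E'
from h import *
for f in("top0","top7","top14"):
    h=cv2.cvtColor(cv2.imread(f"pics/{f}.png"),cv2.COLOR_BGR2HSV)[238:260,220:237]
    m=(h[...,2]>140)&(h[...,1]<60);ys,xs=np.nonzero(m);print(f,m.sum(),xs.mean()+220,ys.mean()+238)
E
```

```text
the job is handed in; nothing more can be done
```

```bash
python3 - <<'E'
import cv2,numpy as np
for f in("top0","top7","top14"):
    h=cv2.cvtColor(cv2.imread(f"pics/{f}.png"),cv2.COLOR_BGR2HSV)[238:260,220:237]
    m=(h[...,2]>140)&(h[...,1]<60);ys,xs=np.nonzero(m);print(f,m.sum(),xs.mean()+220,ys.mean()+238)
E
```

```text
top0 105 230.54285714285714 249.03809523809525
top7 106 230.5943396226415 249.0566037735849
top14 106 230.5943396226415 249.0566037735849
```

I swung both latches clear of their studs and pulled the door about 108° open by its handle. Then I drew the tray straight out and set it on the cork mat, where it touched down at about 5 N. The job was handed in at about 23 s on the robot's clock, with the gripper open and well away from everything.

- **Tray:** the last pictures show it flat on the mat with the holder still in it. I measured its centre at about (536.5, −294.7) mm against the mat's (536, −297), so it is within about 2–3 mm of the middle.
- **Door:** it stayed wide open after I let go of the handle.
- **Small things:** the abrasive, vial, tube and ball handle show no change between the first and last pictures. My check flagged the spool before I handed in. Afterwards I measured its position in the saved pictures and it had not moved (less than 0.1 pixel); most likely the opened door came into that part of the picture.

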